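# Lock a fresh firebrick in the cam-clamp soldering holder

## Task

Lay the pale, clean firebrick flat in the bay of the steel soldering-block holder, then turn the red T-knob clockwise until you feel the cam let go and the sprung jaw drops forward and clamps the brick tight against the end stop. Leave the scorched brick and the tools and materials lying round about where they are.

Things in the scene. Friction and masses are not known exactly. Their poses are not given: they have to be found in the camera images.
- holder: Fixed steel cam-clamp holder for soldering bricks, 330 x 112 mm. +x runs from the end stop along the bay to jaw, cam and springs; z up. Origin on the bench under the middle of the brick's final place. In mm from it: bed 14 high; jaw face x 83 when open; cam cover x 91 to 185, 110 wide, top 44 high; knob axis x 138, y 0; springs and brass pull stud out to x 234, 40 high.
- bay (a point): Middle of the brick's final place, on the bed 14 mm above the bench; axes as the holder's. The bay runs from the end stop to the jaw and has two side lips 8 mm high and 4 mm thick (inner faces at y = +-34 mm, x -75 to +71 mm). A brick has 8 mm of room lengthwise (all towards the jaw) and 4 mm on each side.
- end_stop (a point): Middle of the inner face of the fixed end stop, 75 mm from the bay's middle; the stop is 76 mm wide and 28 mm high above the bed.
- jaw_face (a point): Middle of the face of the bright steel sprung jaw, 56 mm wide, 16 to 46 mm above the bench. The cam under the cover holds it back; when its roller drops into the cam's notch the jaw jumps towards the end stop.
- jaw (a joint): How far the sprung jaw has moved towards the end stop, in m: 0 while the cam holds it back, about 0.008 when it grips a brick that lies against the end stop, about 0.012 if it drops with no brick there. Its springs push with about 20 N at 0 and 17 N at 0.008.
- knob_grip (a point): Middle of the red T-knob's bar on the vertical knob axis, 70 mm above the bench. Bar 76 mm long (this point's x, turning with it), 14 mm thick, 56 to 84 mm above the bench. Turns clockwise seen from above, drag 0.1 to 0.3 N m, stays where left. The notch comes after 100 to 180 degrees (differs, hidden): the drag goes and the jaw jumps; 15 degrees on, the knob stops hard.
- fresh_brick_center (a point): Centre of the pale cream, clean firebrick: 150 mm long (x axis), 60 mm wide (y axis), 36 mm high; it lies flat on the bench, 0.2 to 0.3 kg. Either end may go to the end stop.
- burnt_brick_center (a point): Centre of the scorched, dark brown and black firebrick of the same size, lying near the fresh one (their places are swapped at random): stays where it is.
- charcoal_block: Black charcoal block 105 x 62 x 24 mm, origin under its centre: stays where it is.
- ring_mandrel: Tapered steel ring mandrel 280 mm long, 25 mm thick at most, lying along its x axis: stays where it is.
- third_hand: Third hand: round 72 mm iron foot with a post and cross-lock tweezers, 110 mm tall, origin under the foot: stays where it is.
- tweezers: Long steel soldering tweezers, 165 x 20 x 9 mm, lying along its x axis: stays where it is.
- flux_jar: Amber jar with a white cap, 60 mm across and 62 mm tall, origin under its centre: stays where it is.
- chasing_hammer: Small hammer, 250 mm long, lying along its x axis: stays where it is.
Things that resemble listed ones, but are neither listed nor needed, are in the scene too. What is shaped like the part that bears fresh_brick_center but turquoise is not meant.

How it is judged:
On the way:
1. the fresh brick lies flat on the bed of the bay while the jaw is still held back (horizontal distance between fresh_brick_center and bay below 0.014 m and z of fresh_brick_center in the frame of holder below 0.0345 m and angle between fresh_brick_center's own z axis and vertical below 0.05 rad and value of joint jaw below 0.003 m), for 0.1 s.
At the end, for the whole second after the job is handed in: The jaw has dropped 6.5 to 9.8 mm and presses on the fresh brick; the brick lies flat on the bed (height within 2.5 mm, tilt under 0.05 rad), against the end stop (within 2.5 mm), between the side lips (within 6 mm sideways) and along the bay (within 0.07 rad) (value of joint jaw between 0.0065 and 0.0098 m and x of fresh_brick_center in the frame of holder between -0.003 and 0.0025 m and y of fresh_brick_center in the frame of holder between -0.006 and 0.006 m and z of fresh_brick_center in the frame of holder between 0.0295 and 0.0345 m and angle between the x axis of fresh_brick_center and the x axis of holder, either way round below 0.07 rad and angle between fresh_brick_center's own z axis and vertical below 0.05 rad); the robot touches nothing.
It fails at once if the scorched brick or one of the tools and materials round about is moved more than 3 cm (distance of any of burnt_brick_center, charcoal_block, ring_mandrel, third_hand, tweezers, flux_jar, chasing_hammer from where it was at the start of the episode above 0.03 m).
It also fails if it takes over 72 s, if anything falls off the work surface, if the arm or the gripper's body presses on something with over 40 N, if the wrist force passes 120 N, or if a joint passes its speed limit or range.

## Robot

A 6-joint arm with a two-finger parallel gripper is mounted at the origin on the work surface. World frame = base frame: x ahead of the robot, y to its left, z up, the work surface at z = 0. Lengths are in m, angles in rad, forces in N, time in s.
With the tool pointing down it reaches from about 0.375 to 0.975 m from the base axis. Payload 3.8 kg.
Tool frame: the origin (TCP) lies on the centre line of the jaws, within the pads' length; the fingertips stand 8 mm ahead of it and the grasp point (between the pads) lies 11 mm behind it; z points along the fingers, y is the direction in which the jaws open and shut (so a half turn about z gives the same grasp; the last joint's range is limited). The gripper opens to 85 mm and grips with 20 to 120 N. Pads are 22 mm wide; open, the fingers measure 114 mm over their backs; the gripper's body (76 mm by 85 mm) begins 54 mm behind the grasp point. The pads swing forward as they close: fully open they stand 13 mm farther back than shut.
Start: joints at [1.256, 0.264, 1.604, -0, 1.274, -0.037], TCP at [0.185, 0.649, 0.239] pointing down, gripper open.
Joint ranges: [-2.63, 2.63], [-0.94, 2.18], [0.31, 2.57], [-1.31, 4.45], [0, 2.66], [-2.55, 2.55]. Speed limits (rad/s): [2.57, 2.57, 3.14, 3.14, 3.14, 3.14].

## Interface

Orientations are given as a rotation vector (axis times angle).
In Python, from workcell import bot gives the robot as it stands.
- The arm moves only by the tool arm_command, never from a script. Its arguments are lists of equal length, an entry for each row: "slide": the shift along the tool's x, y, z in m, a list of three; "angular": the turn, a rotation vector about the tool's x, y, z in degrees, a list of three; "hand": the finger opening in m, from 0 to 0.0854. A call has exactly 8 rows; each row shifts and turns the pose as measured when the row begins, along the tool's axes as they then stand; what a row does not reach is not made up. A row lasts 1/10 s, in which the tool goes at most 50 mm and 8.59 degrees, less where a joint would pass 70% of its speed; a pose out of reach is approached as far as the arm can. A call is refused whole if a number of a shift passes 0.05 or a number of a turn 8.59, either way. A call with a gripper value outside its range is refused whole. The fingers move at their own pace and stop on an object; "squeeze" is the grip in N (left out, the last holds). Time passes only in rows, so rows that do not move let the fingers close, or fill a call up. It gives the time, the measured TCP pose, the force and the opening at its end, in the units of the state.
- bot.read_state(): the state, without advancing time (a new reading comes with each control period).
- bot.read_camera(name): name is "scene" or "top" or "wrist"; returns the picture (400x640x3 uint8, red, green, blue); there is no depth.
- bot.get_calibration(name): a dict with "fx", "fy", "cx", "cy" (pixels), "R" (3x3) and "t" (3): a world point X has camera coordinates R X + t. Camera axes: x right, y down, z forward; pixel columns grow to the right and rows downward; lengths in m; the calibration is good to about 2 mm. A picture is of the moment at which its call begins: read the wrist's pose just before it. get_calibration takes no time and is no camera call; for the wrist camera it gives the pose at the moment of the call.
- bot.finish_job(): hands the job in, once; it reports no verdict.
The state is a dict: "time": time; "q": joint angles; "joint_vel": joint speeds; "joint_torque": joint torques, N m; "tool_pos": TCP position; "tcp_rot": TCP orientation; "wrist_force": force on the tool from outside, world axes, zero at the start; "torque": the same for the moment, N m; "width": opening from 0.0 (shut) to 1.0 (fully open).
Only numpy, scipy, OpenCV 4.12 (cv2) and the standard library are available. Lean on these libraries where they do the work, as an engineer would, in place of code of your own. Each camera call takes 0.05 s, during which the arm holds its last target.

## Working session

There is one attempt and no reset: what is moved stays moved. The work goes in short steps, Python scripts to look and compute and a tool call to move; the robot and the scene stay as the last step left them, time stands still between calls to the robot, and variables do not carry over. Pictures are saved under pics/ and viewed, and the job is handed in when it is done.

Besides the shell and the picture viewer there is one more tool, called after "Emit:" as name(argument=value, ...), one argument or row to a line, values as JSON. arm_command: Moves the arm, as the interface text tells. Its arguments: {"type":"object","properties":{"slide":{"type":"array","items":{"type":"array","items":{"type":"number"}}},"angular":{"type":"array","items":{"type":"array","items":{"type":"number"}}},"hand":{"type":"array","items":{"type":"number"}},"squeeze":{"type":"number"}},"required":["slide","angular","hand"]}

```bash
mkdir -p pics; ls; python3 - <<'E'
from workcell import bot
import cv2
s=bot.read_state();print(s)
for n in ["scene","top","wrist"]:
    c=bot.get_calibration(n);print(n,c)
    im=bot.read_camera(n);cv2.imwrite(f"pics/{n}0.png",im[:,:,::-1])
E
```

```text
pics
{'time': 0.0, 'q': array([ 1.25610965e+00,  2.64757915e-01,  1.60535872e+00, -1.53109939e-05,
        1.27371820e+00, -3.69019269e-02]), 'joint_vel': array([ 0.00030827, -0.00015707,  0.00043485, -0.00068362, -0.00023682,
        0.00033729]), 'joint_torque': array([ 2.56330086e-04, -5.15138304e+01, -3.67303383e+01, -2.21269474e-04,
        1.32887287e-02,  1.51401127e-05]), 'tool_pos': array([0.18488992, 0.6484446 , 0.23796706]), 'tcp_rot': array([-0.43488214, -3.11096395,  0.00347133]), 'wrist_force': array([0.30967261, 1.18382585, 0.27358697]), 'torque': array([-0.04138326, -0.00704956, -0.02209642]), 'width': 1.0015705573501432}
scene {'fx': 489.0124009264083, 'fy': 489.0124009264083, 'cx': 321.6234124507136, 'cy': 200.38474870874083, 'R': array([[-0.55462963,  0.83188701, -0.01870768],
       [ 0.45303376,  0.28303244, -0.84537154],
       [-0.69795873, -0.47734332, -0.53385108]]), 't': array([ 0.28700215, -0.1715769 ,  1.87698768])}
top {'fx': 462.48110745912453, 'fy': 462.48110745912453, 'cx': 325.72531023875445, 'cy': 195.2421348395981, 'R': array([[-0.01981075, -0.99976563,  0.00873037],
       [-0.98884873,  0.01830382, -0.1477943 ],
       [ 0.14759986, -0.01156094, -0.98897959]]), 't': array([-0.02107356,  0.54356426,  1.75360367])}
wrist {'fx': 328.05113775329045, 'fy': 328.05113775329045, 'cx': 318.0728192051514, 'cy': 200.44336623067298, 'R': array([[ 0.27347695,  0.96187705, -0.00170399],
       [ 0.92247376, -0.26177129,  0.28375686],
       [ 0.27249316, -0.07917284, -0.95889475]]), 't': array([-0.6728689 , -0.03736247,  0.37851712])}
```

View pics/scene0.png

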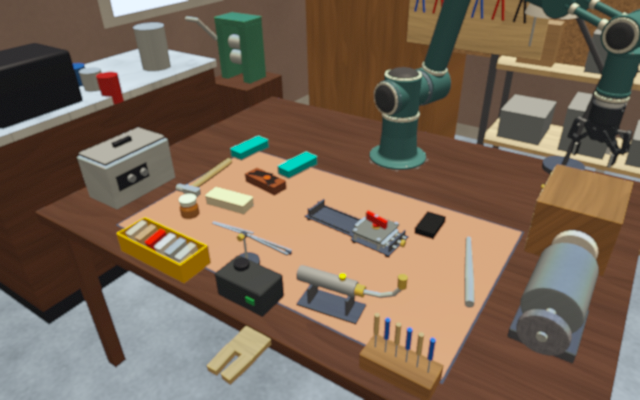

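View pics/top0.png

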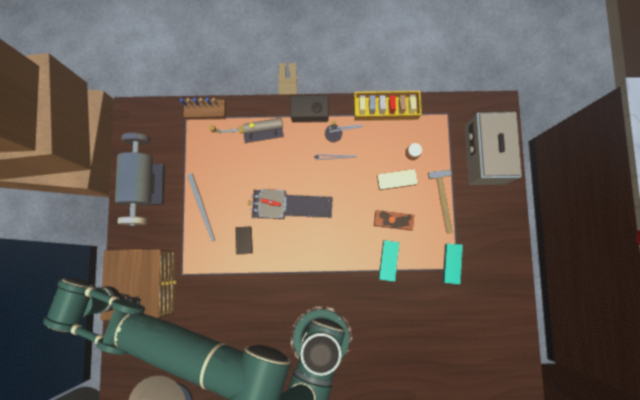

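View pics/wrist0.png

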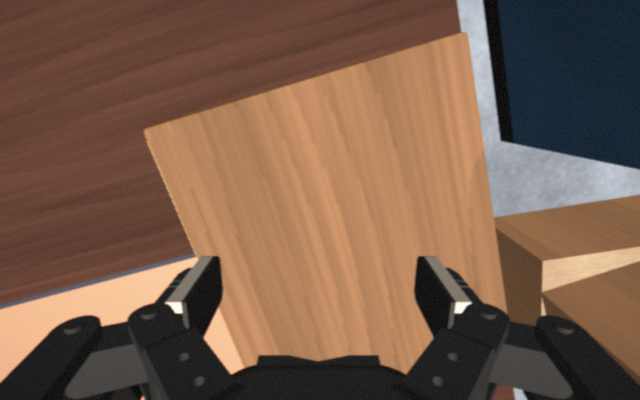

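The top view shows the fresh cream brick at about (398,179), the burnt one at (394,219), and the holder from about (253,203) to (332,207) with its red knob at (269,203). Its +x (stop to springs) runs towards image left, which is world +y.

```bash
cat > h.py <<'E'
import numpy as np,cv2
from workcell import bot
from scipy.spatial.transform import Rotation as Ro
def ray(c,px,z):
    px=np.atleast_2d(np.array(px,float))
    d=np.c_[(px[:,0]-c['cx'])/c['fx'],(px[:,1]-c['cy'])/c['fy'],np.ones(len(px))]@c['R']
    o=-c['R'].T@c['t']
    k=(z-o[2])/d[:,2]
    return o+d*k[:,None]
def proj(c,X):
    X=np.atleast_2d(X)@c['R'].T+c['t']
    return np.c_[X[:,0]/X[:,2]*c['fx']+c['cx'],X[:,1]/X[:,2]*c['fy']+c['cy']]
def shot(n,name):
    c=bot.get_calibration(n);im=bot.read_camera(n)[:,:,::-1].copy();cv2.imwrite(f'pics/{name}.png',im);return c,im
def blobs(m,amin=50):
    n,l,s,ce=cv2.connectedComponentsWithStats(m.astype(np.uint8))
    return [(s[i],ce[i],l==i) for i in range(1,n) if s[i,4]>=amin]
def rect(c,mask,z):
    cn,_=cv2.findContours(mask.astype(np.uint8),cv2.RETR_EXTERNAL,cv2.CHAIN_APPROX_NONE)
    k=max(cn,key=cv2.contourArea)[:,0]
    P=ray(c,k,z)[:,:2]
    r=cv2.minAreaRect((P*1000).astype(np.float32))
    return r
E
python3 - <<'E'
from h import *
c=bot.get_calibration('top');im=cv2.imread('pics/top0.png')
hsv=cv2.cvtColor(im,cv2.COLOR_BGR2HSV).astype(int)
for p in [(398,179),(400,183),(360,150),(270,203),(310,206),(415,150),(380,219)]:print(p,hsv[p[1],p[0]])
m=(hsv[...,2]>190)&(hsv[...,1]<90)
for s,ce,mm in blobs(m,80): print('cream',s,ce,rect(c,mm,.036))
m=((hsv[...,0]<6)|(hsv[...,0]>174))&(hsv[...,1]>160)&(hsv[...,2]>100)
for s,ce,mm in blobs(m,10): print('red',s,ce,ray(c,ce,.084),rect(c,mm,.084))
b=np.float32
for n,px,z in [('holder left',(253,203),.03),('right',(332,206),.04),('stop corners',(331,196),.042),('',(331,217),.042)]: print(n,ray(c,px,z))
for n,y0,y1,x0,x1,k in [('a',150,260,220,360,5),('b',120,240,350,470,6)]:
    cv2.imwrite(f'pics/crop_{n}.png',cv2.resize(im[y0:y1,x0:x1],None,fx=k-.0,fy=k-.0,interpolation=cv2.INTER_CUBIC)[:600,:800])
E
```

```text
(398, 179) [ 36  32 226]
(400, 183) [ 37  30 226]
(360, 150) [ 12 114 220]
(270, 203) [  1 108 179]
(310, 206) [150  14  90]
(415, 150) [ 56   8 225]
(380, 219) [ 10 141 181]
cream [628  79  12  40 382] [634.35863874  96.13350785] ((918.5802001953125, -1282.5196533203125), (44.75577926635742, 165.32252502441406), 83.11422729492188)
cream [632 116   8  27 163] [635.73619632 129.35582822] ((788.1729736328125, -1275.233154296875), (28.07256507873535, 107.15271759033203), 83.24249267578125)
cream [409 142  14  14 152] [415.15789474 148.75      ] ((723.9517822265625, -390.30889892578125), (51.50135040283203, 53.04285430908203), 87.33796691894531)
cream [377 169  41  20 600] [397.36666667 178.39333333] ((605.2750854492188, -312.7249755859375), (62.55075454711914, 153.31008911132812), 6.141282558441162)
cream [ 242  237  136   35 1971] [303.35109082 260.49720954] ((319.3075866699219, 35.37168884277344), (512.4656982421875, 126.17816925048828), 89.98976135253906)
cream [304 335  37  40  85] [328.83529412 360.65882353] ((-64.52017974853516, -19.163558959960938), (94.7110595703125, 142.8096160888672), 50.42409133911133)
red [390  95   5  18  79] [391.98734177 103.03797468] [[ 0.89579956 -0.29693721  0.084     ]] ((894.0177001953125, -296.93328857421875), (15.675143241882324, 69.37553405761719), 87.68629455566406)
red [262 199   6   4  17] [264.52941176 200.58823529] [[0.52044757 0.20030038 0.084     ]] ((520.3453369140625, 200.53543090820312), (21.26646614074707, 9.190533638000488), 74.81463623046875)
red [271 202   9   4  22] [275.22727273 203.31818182] [[0.50930596 0.16001783 0.084     ]] ((509.6434020996094, 160.40725708007812), (29.823549270629883, 10.19441032409668), 80.7445297241211)
holder left [[0.519373   0.25164464 0.03      ]]
right [[ 0.50062551 -0.05492134  0.04      ]]
stop corners [[ 0.53948682 -0.05184815  0.042     ]]
 [[ 0.45779305 -0.05009156  0.042     ]]
```

View pics/crop_a.png

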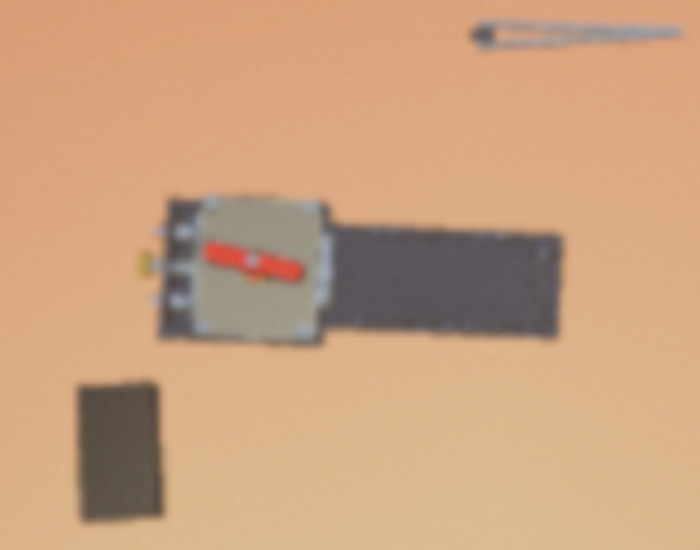

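Crop a shows the knob bar running from (205,252) to (303,272) and the end stop at the right end, around x=555. Next I'll move the wrist camera over the holder for a better measurement.

```bash
cat >> h.py <<'E'
def Rd(psi): # tool down, tool y at yaw psi(deg)
    p=np.radians(psi);y=np.array([np.cos(p),np.sin(p),0]);z=np.array([0,0,-1.]);return np.c_[np.cross(y,z),y,z]
def pose():
    s=bot.read_state();return s,np.array(s['tool_pos']),Ro.from_rotvec(s['tcp_rot']).as_matrix()
def plan(tgt,psi,n):
    s,p,R=pose();R1=Rd(psi);dr=Ro.from_matrix(R.T@R1).as_rotvec()
    dp=(np.array(tgt)-p)/n
    print('pos',p.round(4),'rot left deg',np.degrees(dr).round(2),'q',s['q'].round(2),'F',s['wrist_force'].round(1),'T',s['torque'].round(2),'w',round(s['width'],3),'t',s['time'])
    for i in range(n):
        Ri=R@Ro.from_rotvec(dr*i/n).as_matrix()
        print((Ri.T@dp).round(4).tolist())
    print('ang/row',np.degrees(dr/n).round(2))
E
python3 -c "
from h import *
plan([.5,.12,.28],0,16)"
```

```text
pos [0.1849 0.6486 0.2382] rot left deg [-9.000e-02  6.000e-02  7.409e+01] q [ 1.26  0.26  1.61 -0.    1.27 -0.04] F [ 0.8 -0.2 -1.1] T [ 0.01 -0.03  0.03] w 0.999 t 0.15
[-0.028, -0.0264, -0.0026]
[-0.03, -0.024, -0.0026]
[-0.0319, -0.0215, -0.0026]
[-0.0335, -0.0189, -0.0026]
[-0.0349, -0.0161, -0.0026]
[-0.0361, -0.0132, -0.0026]
[-0.0371, -0.0103, -0.0026]
[-0.0378, -0.0073, -0.0026]
[-0.0382, -0.0042, -0.0026]
[-0.0384, -0.0011, -0.0026]
[-0.0384, 0.002, -0.0026]
[-0.0381, 0.0051, -0.0026]
[-0.0376, 0.0082, -0.0026]
[-0.0368, 0.0112, -0.0026]
[-0.0358, 0.0141, -0.0026]
[-0.0345, 0.017, -0.0026]
ang/row [-0.01  0.    4.63]
```

Emit:
arm_command(
  slide=[
    [-0.028, -0.026, -0.004],
    [-0.03, -0.024, -0.004],
    [-0.032, -0.022, -0.004],
    [-0.034, -0.019, -0.004],
    [-0.035, -0.016, -0.003],
    [-0.036, -0.013, -0.003],
    [-0.037, -0.01, -0.003],
    [-0.038, -0.007, -0.003],
  ],
  angular=[
    [0, 0, 4.6],
    [0, 0, 4.6],
    [0, 0, 4.6],
    [0, 0, 4.6],
    [0, 0, 4.6],
    [0, 0, 4.6],
    [0, 0, 4.6],
    [0, 0, 4.6],
  ],
  hand=[0.085, 0.085, 0.085, 0.085, 0.085, 0.085, 0.085, 0.085],
  squeeze=50,
)

```text
time: 0.95
tool_pos: [0.3427, 0.3763, 0.2625]
tcp_rot: [-1.418, -2.803, 0.012]
wrist_force: [0.1, -0.2, -0.4]
width: 1.003
```

```bash
python3 -c "
from h import *
plan([.5,.12,.28],0,8)"
```

```text
pos [0.3427 0.3763 0.2625] rot left deg [-0.34  0.3  36.33] q [ 0.78 -0.06  1.92 -0.    1.29  0.15] F [ 0.1 -0.2 -0.4] T [ 0.05 -0.01  0.04] w 1.003 t 0.95
[-0.0375, -0.0032, -0.0021]
[-0.0376, -0.0002, -0.0021]
[-0.0375, 0.0028, -0.0021]
[-0.0371, 0.0058, -0.0021]
[-0.0366, 0.0087, -0.0021]
[-0.0358, 0.0116, -0.0022]
[-0.0347, 0.0144, -0.0022]
[-0.0335, 0.0171, -0.0022]
ang/row [-0.04  0.04  4.54]
```

Emit:
arm_command(
  slide=[
    [-0.038, -0.003, -0.002],
    [-0.038, 0, -0.002],
    [-0.038, 0.003, -0.002],
    [-0.037, 0.006, -0.002],
    [-0.037, 0.009, -0.002],
    [-0.036, 0.012, -0.002],
    [-0.035, 0.014, -0.002],
    [-0.033, 0.017, -0.002],
  ],
  angular=[
    [0, 0, 4.5],
    [0, 0, 4.5],
    [0, 0, 4.5],
    [0, 0, 4.5],
    [0, 0, 4.5],
    [0, 0, 4.5],
    [0, 0, 4.5],
    [0, 0, 4.5],
  ],
  hand=[0.085, 0.085, 0.085, 0.085, 0.085, 0.085, 0.085, 0.085],
)

```text
time: 1.75
tool_pos: [0.5026, 0.1051, 0.2791]
tcp_rot: [2.243, 2.197, -0.012]
wrist_force: [0.3, 0.9, 0.0]
width: 0.996
```

```bash
python3 -c "
from h import *
c,im=shot('wrist','w1');print(bot.read_state()['joint_vel'].round(3))
plan([.5,.12,.28],0,1)
c,im=shot('wrist','w1b');import json
json.dump({k:np.array(v).tolist() for k,v in c.items()},open('w1b.json','w'))
"
```

```text
[ 0.064 -0.019  0.02   0.048  0.012 -0.019]
pos [0.5054 0.1005 0.2795] rot left deg [-0.06  0.64 -1.51] q [ 0.16 -0.06  1.89 -0.01  1.32  0.18] F [ 2.1 -3.   0.5] T [-0.13 -0.13  0.02] w 0.992 t 1.8
[0.0193, -0.006, -0.0008]
ang/row [-0.06  0.64 -1.51]
```

View pics/w1b.png

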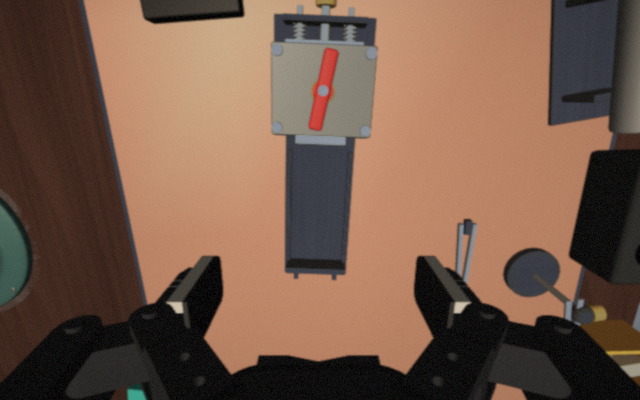

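The wrist view shows the holder cleanly: cover corners about (272,42), (377,46), (371,138), (271,134), end stop at about (286–346, 260–273), and the red bar from (331,50) to (315,129).

```bash
python3 - <<'E'
from h import *
im=cv2.imread('pics/w1b.png')
a=cv2.resize(im[0:150,250:400],None,fx=4,fy=4,interpolation=cv2.INTER_CUBIC)
cv2.imwrite('pics/w1b_top.png',a)
cv2.imwrite('pics/w1b_bot.png',cv2.resize(im[130:290,265:375],None,fx=3.75,fy=3.75,interpolation=cv2.INTER_CUBIC))
E
```

```text
(no output)
```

View pics/w1b_top.png

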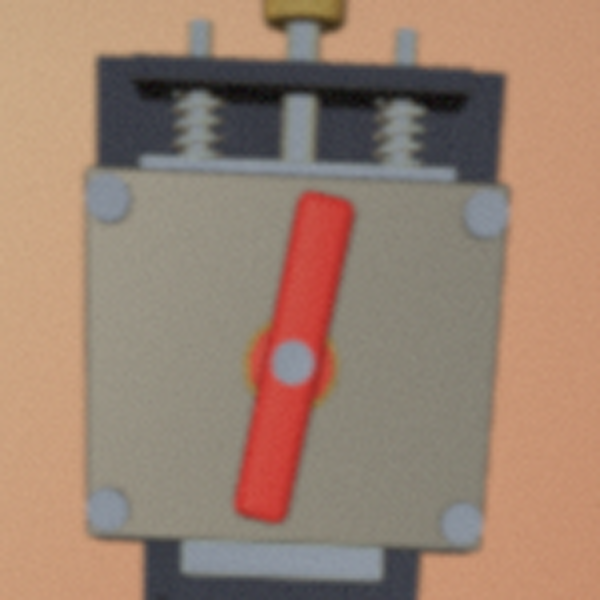

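View pics/w1b_bot.png

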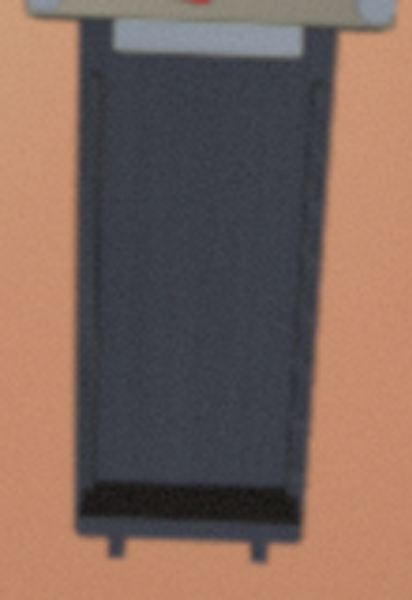

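```bash
python3 - <<'E'
from h import *
import json
c={k:np.array(v) for k,v in json.load(open('w1b.json')).items()}
cov=ray(c,[(271.75,41.25),(377,46),(370,137.5),(271.75,133.75)],.044);print(cov)
d=np.linalg.norm(np.diff(np.vstack([cov,cov[:1]]),axis=0),axis=1);print('sides',d)
cc=cov[:,:2].mean(0)
v=(cov[0]+cov[1]-cov[2]-cov[3])[:2];w=(cov[0]+cov[3]-cov[1]-cov[2])[:2]
print('cover angle x',np.degrees(np.arctan2(v[1],v[0])),'from y',np.degrees(np.arctan2(-w[0]*-1,0)) , np.degrees(np.arctan2(w[1],w[0]))-90)
k=ray(c,(323.25,90.5),.086)[0];print('knob',k,'cc',cc)
s=ray(c,[(286.9,267.9),(345,270)],.042);print('stop',s,np.linalg.norm(s[0]-s[1]));sm=s.mean(0)
j=ray(c,[(295.75,143),(345.5,145)],.046);jm=j.mean(0);print('jaw',jm,np.linalg.norm(j[0]-j[1]))
u=cc-sm[:2];print('stop->cover',np.linalg.norm(u),'(213) ang',np.degrees(np.arctan2(u[1],u[0])))
print('stop-jaw',np.linalg.norm(jm-sm),'(158)')
u/=np.linalg.norm(u)
for n,P,x in [('cover',cc,.138),('stop',sm[:2],-.075),('jaw',jm[:2],.083)]:print('origin from',n,P-u*x)
b=ray(c,[(250+325/4,198/4),(250+262/4,130.)],.084);e=b[0]-b[1];print('bar',np.linalg.norm(e),np.degrees(np.arctan2(e[1],e[0])))
ct=bot.get_calibration('top');print('knob in top',proj(ct,k),proj(ct,[*cc,.044]))
E
```

```text
[[0.46092313 0.23115383 0.044     ]
 [0.5687694  0.22393707 0.044     ]
 [0.56354639 0.13113782 0.044     ]
 [0.45466622 0.13799874 0.044     ]]
sides [0.10808746 0.09294611 0.10909612 0.09336498]
cover angle x 86.46731802840927 from y -90.0 86.283515868866
knob [0.5120606  0.18098022 0.086     ] cc [0.51197629 0.18105687]
stop [[ 0.46232701 -0.02940864  0.042     ]
 [ 0.53572232 -0.03418804  0.042     ]] 0.07355075891228191
jaw [0.50855261 0.12560637 0.046     ] 0.05535816972727158
stop->cover 0.2132488743474598 (213) ang 86.51800994442077
stop-jaw 0.15774353710275155 (158)
origin from cover [0.50359488 0.04331162]
origin from stop [0.50357977 0.04306321]
origin from jaw [0.50351163 0.04275959]
bar 0.07407799242482245 77.14012099923733
knob in top [[269.60099716 202.62682751]] [[270.79313365 204.08646385]]
```

The measurements agree: sides 108–109/93 mm (nominal 110/94), stop to cover centre 213.2 mm (213) and stop to jaw 157.7 mm (158). That puts the holder origin at (0.5036, 0.0430), axis at 86.4°, knob at (0.512, 0.181) and bar at 77°. Next, the brick.

```bash
python3 -c "
from h import *
plan([.605,-.24,.22],6.1,8)"
```

```text
pos [0.504  0.103  0.2793] rot left deg [-0.19  0.47 -7.43] q [ 0.16 -0.06  1.89 -0.01  1.32  0.18] F [-1.   0.3  0.3] T [ 0.01 -0.01 -0.03] w 0.995 t 1.85
[-0.0425, 0.0136, 0.0077]
[-0.0427, 0.0129, 0.0077]
[-0.0429, 0.0122, 0.0077]
[-0.0431, 0.0115, 0.0076]
[-0.0433, 0.0108, 0.0076]
[-0.0435, 0.0101, 0.0075]
[-0.0437, 0.0094, 0.0075]
[-0.0438, 0.0087, 0.0074]
ang/row [-0.02  0.06 -0.93]
```

Emit:
arm_command(
  slide=[
    [-0.043, 0.014, 0.008],
    [-0.043, 0.013, 0.008],
    [-0.043, 0.012, 0.008],
    [-0.043, 0.011, 0.008],
    [-0.043, 0.011, 0.007],
    [-0.043, 0.01, 0.007],
    [-0.043, 0.009, 0.007],
    [-0.03, 0.006, 0.005],
  ],
  angular=[
    [0, 0, -0.9],
    [0, 0, -0.9],
    [0, 0, -0.9],
    [0, 0, -0.9],
    [0, 0, -0.9],
    [0, 0, -0.9],
    [0, 0, -0.9],
    [0, 0, -0.9],
  ],
  hand=[0.085, 0.085, 0.085, 0.085, 0.085, 0.085, 0.085, 0.085],
)

```text
time: 2.65
tool_pos: [0.6038, -0.2269, 0.2195]
tcp_rot: [-2.08, -2.352, 0.004]
wrist_force: [1.2, 0.7, 0.1]
width: 0.994
```

```bash
python3 -c "
from h import *
shot('wrist','w2')
c,im=shot('wrist','w2b')
hsv=cv2.cvtColor(im,cv2.COLOR_BGR2HSV).astype(int)
m=(hsv[...,2]>180)&(hsv[...,1]<75)
for s,ce,mm in blobs(m,1500): print(s,ce,rect(c,mm,.036))
plan([.605,-.3127,.12],6.1,4)"
```

```text
[ 276  183   58  128 7059] [305.33333333 245.1252302 ] ((599.6419067382812, -310.26495361328125), (58.17666244506836, 146.1498260498047), 7.069921970367432)
[ 377  312   50   42 1607] [401.27504667 332.57436217] ((719.9270629882812, -399.73321533203125), (55.09251022338867, 56.25020217895508), 50.362953186035156)
pos [ 0.6036 -0.228   0.2187] rot left deg [-0.24  0.05  0.74] q [-0.4   0.22  1.69 -0.    1.23 -0.52] F [0.1 1.1 0.3] T [-0.03 -0.   -0.01] w 0.997 t 2.75
[-0.021, -0.0021, 0.0247]
[-0.021, -0.002, 0.0247]
[-0.0211, -0.002, 0.0247]
[-0.0211, -0.002, 0.0247]
ang/row [-0.06  0.01  0.18]
```

View pics/w2b.png

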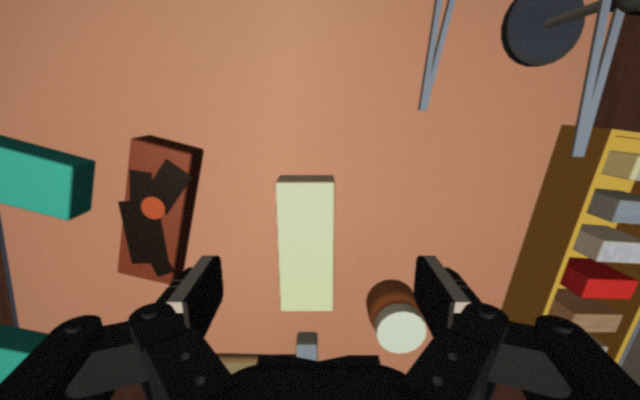

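The fresh brick's top face spans (276–334, 183–310), with the burnt brick about 80 px to its left and the jar at (400,330) on its right. Before descending I'll check finger clearance to the burnt brick.

```bash
python3 -c "
from h import *
c=bot.get_calibration('wrist')
B=ray(c,[(203,150),(186,272),(132,140),(175,282)],.036);print(B)
R=Rd(7);b=np.array([.5997,-.3105,.036])
print(((B-b)@R).round(4))
plan([.5997,-.3105,.10],7.,6)"
```

```text
[[ 0.48892467 -0.21385491  0.036     ]
 [ 0.47337044 -0.3481547   0.036     ]
 [ 0.42108051 -0.2124613   0.036     ]
 [ 0.46150779 -0.36187732  0.036     ]]
[[ 0.1094 -0.0982  0.    ]
 [-0.022  -0.13    0.    ]
 [ 0.1191 -0.1653  0.    ]
 [-0.0342 -0.1434  0.    ]]
pos [ 0.6036 -0.228   0.2187] rot left deg [-0.24  0.05 -0.16] q [-0.4   0.22  1.69 -0.    1.23 -0.52] F [0.1 1.1 0.3] T [-0.03 -0.   -0.01] w 0.997 t 2.75
[-0.0136, -0.0022, 0.0198]
[-0.0136, -0.0022, 0.0198]
[-0.0136, -0.0022, 0.0198]
[-0.0136, -0.0023, 0.0198]
[-0.0136, -0.0023, 0.0198]
[-0.0136, -0.0023, 0.0198]
ang/row [-0.04  0.01 -0.03]
```

Emit:
arm_command(
  slide=[
    [-0.014, -0.002, 0.02],
    [-0.014, -0.002, 0.02],
    [-0.014, -0.002, 0.02],
    [-0.014, -0.002, 0.02],
    [-0.013, -0.002, 0.02],
    [-0.013, -0.002, 0.02],
    [0, 0, 0],
    [0, 0, 0],
  ],
  angular=[
    [0, 0, 0],
    [0, 0, 0],
    [0, 0, 0],
    [0, 0, 0],
    [0, 0, 0],
    [0, 0, 0],
    [0, 0, 0],
    [0, 0, 0],
  ],
  hand=[0.085, 0.085, 0.085, 0.085, 0.085, 0.085, 0.085, 0.085],
)

```text
time: 3.55
tool_pos: [0.6023, -0.3004, 0.0955]
tcp_rot: [-2.071, -2.352, -0.003]
wrist_force: [1.1, -0.4, -0.6]
width: 0.993
```

```bash
python3 -c "
from h import *
plan([.5997,-.3105,.022],7.,6)"
```

```text
pos [ 0.6023 -0.3004  0.0955] rot left deg [-0.23 -0.41  0.27] q [-0.5   0.38  1.73  0.    1.04 -0.63] F [ 1.1 -0.4 -0.6] T [ 0.01 -0.01 -0.01] w 0.993 t 3.55
[-0.0017, -0.0006, 0.0122]
[-0.0017, -0.0006, 0.0122]
[-0.0017, -0.0006, 0.0122]
[-0.0017, -0.0006, 0.0122]
[-0.0016, -0.0006, 0.0122]
[-0.0016, -0.0006, 0.0122]
ang/row [-0.04 -0.07  0.04]
```

Emit:
arm_command(
  slide=[
    [-0.003, 0, 0.013],
    [-0.003, 0, 0.013],
    [-0.002, 0, 0.013],
    [-0.001, 0, 0.012],
    [0, 0, 0.01],
    [0, 0, 0.007],
    [0, 0, 0],
    [0, 0, 0],
  ],
  angular=[
    [0, 0, 0],
    [0, 0, 0],
    [0, 0, 0],
    [0, 0, 0],
    [0, 0, 0],
    [0, 0, 0],
    [0, 0, 0],
    [0, 0, 0],
  ],
  hand=[0.085, 0.085, 0.085, 0.085, 0.085, 0.085, 0.085, 0.085],
)

```text
time: 4.35
tool_pos: [0.6052, -0.3066, 0.0244]
tcp_rot: [-2.069, -2.356, -0.005]
wrist_force: [0.1, 0.0, 0.4]
width: 0.995
```

```bash
python3 -c "
from h import *
plan([.5997,-.3105,.022],7.,1)
shot('wrist','w3');plan([.5997,-.3105,.022],7.,1)"
```

```text
pos [ 0.6052 -0.3066  0.0244] rot left deg [-0.08 -0.37  0.43] q [-0.51  0.47  1.76  0.01  0.92 -0.64] F [0.1 0.  0.4] T [-0.    0.01 -0.  ] w 0.995 t 4.35
[-0.0032, -0.006, 0.0024]
ang/row [-0.08 -0.37  0.43]
pos [ 0.6051 -0.3066  0.0244] rot left deg [-0.08 -0.37  0.43] q [-0.51  0.47  1.76  0.01  0.92 -0.64] F [-0.8 -0.  -0. ] T [-0.02 -0.02 -0.01] w 0.992 t 4.4
[-0.0032, -0.0059, 0.0024]
ang/row [-0.08 -0.37  0.43]
```

View pics/w3.png

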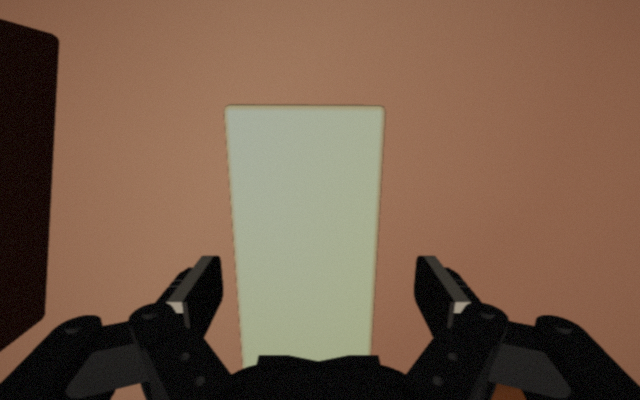

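The brick lies between the pads, a little to the left. I'll shift 6 mm and then close.

Emit:
arm_command(
  slide=[
    [-0.003, -0.004, 0.001],
    [0, -0.002, 0.001],
    [0, 0, 0],
    [0, 0, 0],
    [0, 0, 0],
    [0, 0, 0],
    [0, 0, 0],
    [0, 0, 0],
  ],
  angular=[
    [0, -0.4, 0.4],
    [0, 0, 0],
    [0, 0, 0],
    [0, 0, 0],
    [0, 0, 0],
    [0, 0, 0],
    [0, 0, 0],
    [0, 0, 0],
  ],
  hand=[0.085, 0.085, 0.07, 0.06, 0.05, 0.05, 0.05, 0.05],
  squeeze=50,
)

```text
time: 5.2
tool_pos: [0.6005, -0.3117, 0.0248]
tcp_rot: [2.079, 2.35, -0.002]
wrist_force: [-0.7, -0.6, -0.9]
width: 0.686
```

```bash
python3 -c "
from h import *
c,im=shot('wrist','w4')
plan([.5997,-.3105,.15],7.,4)"
```

```text
pos [ 0.6005 -0.3116  0.0248] rot left deg [ 0.11  0.21 -0.02] q [-0.51  0.46  1.77 -0.    0.91 -0.64] F [ 0.6  0.1 -0.2] T [-0.02  0.06 -0.02] w 0.687 t 5.25
[0.0002, -0.0001, -0.0313]
[0.0002, -0.0001, -0.0313]
[0.0002, -0.0001, -0.0313]
[0.0003, -0.0001, -0.0313]
ang/row [ 0.03  0.05 -0.  ]
```

View pics/w4.png

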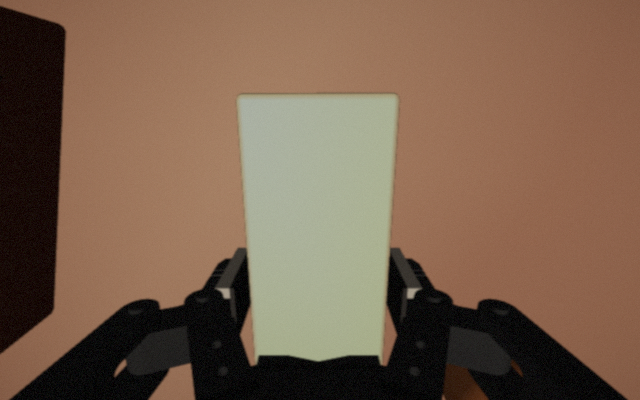

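The brick is gripped (opening about 58 mm), with its far top edge at row 94. From that edge I'll work out the brick's offset in the tool.

```bash
python3 -c "
from h import *
c=bot.get_calibration('wrist')
s,p,R=pose()
E=ray(c,[(238,95),(398,95),(245,200),(391,200)],.036)
print(((E-p)@R).round(4))
# top corners with measured error; brick centre offset = 75 - x
"
```

```text
[[ 0.074  -0.0288 -0.0116]
 [ 0.074   0.0282 -0.0115]
 [ 0.0349 -0.0288 -0.0114]
 [ 0.0349  0.0283 -0.0113]]
```

Emit:
arm_command(
  slide=[
    [0, 0, -0.02],
    [0, 0, -0.03],
    [0, 0, -0.035],
    [0, 0, -0.035],
    [0, 0, -0.02],
    [0, 0, 0],
    [0, 0, 0],
    [0, 0, 0],
  ],
  angular=[
    [0, 0, 0],
    [0, 0, 0],
    [0, 0, 0],
    [0, 0, 0],
    [0, 0, 0],
    [0, 0, 0],
    [0, 0, 0],
    [0, 0, 0],
  ],
  hand=[0.05, 0.05, 0.05, 0.05, 0.05, 0.05, 0.05, 0.05],
)

```text
time: 6.05
tool_pos: [0.595, -0.308, 0.1596]
tcp_rot: [-2.073, -2.344, 0.007]
wrist_force: [0.1, 0.3, -2.7]
width: 0.687
```

```bash
python3 -c "
from h import *
c,im=shot('wrist','w5')
plan([.5038,.0465,.14],-3.6,12)"
```

```text
pos [ 0.5945 -0.3077  0.1589] rot left deg [-0.77 -0.35 10.6 ] q [-0.51  0.32  1.69 -0.    1.15 -0.64] F [ 0.3 -0.2 -2.8] T [ 0.    0.02 -0.  ] w 0.69 t 6.1
[0.0302, -0.0039, 0.0018]
[0.0301, -0.0043, 0.0018]
[0.0301, -0.0048, 0.0018]
[0.03, -0.0053, 0.0018]
[0.0299, -0.0057, 0.0018]
[0.0298, -0.0062, 0.0017]
[0.0297, -0.0067, 0.0017]
[0.0296, -0.0071, 0.0017]
[0.0295, -0.0076, 0.0017]
[0.0294, -0.008, 0.0016]
[0.0293, -0.0085, 0.0016]
[0.0291, -0.0089, 0.0016]
ang/row [-0.06 -0.03  0.88]
```

View pics/w5.png

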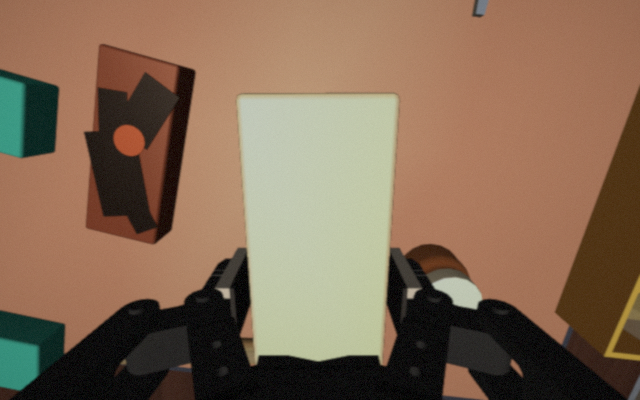

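The brick was lifted without slipping in the grip and its picture position is unchanged. Now to the bay.

Emit:
arm_command(
  slide=[
    [0.03, -0.004, 0.001],
    [0.032, -0.004, 0.001],
    [0.034, -0.005, 0.001],
    [0.034, -0.006, 0.001],
    [0.034, -0.006, 0.001],
    [0.034, -0.007, 0.001],
    [0.032, -0.007, 0.001],
    [0.03, -0.008, 0.001],
  ],
  angular=[
    [-0.1, 0, 0.9],
    [-0.1, 0, 0.9],
    [-0.1, 0, 0.9],
    [-0.1, 0, 0.9],
    [-0.1, 0, 0.9],
    [0, 0, 0.9],
    [0, 0, 0.9],
    [0, 0, 0.9],
  ],
  hand=[0.05, 0.05, 0.05, 0.05, 0.05, 0.05, 0.05, 0.05],
)

```text
time: 6.9
tool_pos: [0.5204, -0.044, 0.1373]
tcp_rot: [-2.219, -2.184, 0.016]
wrist_force: [0.7, 0.2, -2.8]
width: 0.685
```

```bash
python3 -c "
from h import *
plan([.5038,.0465,.12],-3.6,5)"
```

```text
pos [ 0.5204 -0.044   0.1373] rot left deg [-1.58 -0.67  2.68] q [-0.14  0.08  2.01  0.01  1.07 -0.13] F [ 0.7  0.2 -2.8] T [ 0.04 -0.02 -0.02] w 0.685 t 6.9
[0.018, -0.0035, 0.0038]
[0.018, -0.0037, 0.0037]
[0.018, -0.0039, 0.0037]
[0.0179, -0.0041, 0.0036]
[0.0179, -0.0043, 0.0035]
ang/row [-0.32 -0.13  0.54]
```

Emit:
arm_command(
  slide=[
    [0.018, -0.003, 0.002],
    [0.018, -0.004, 0.002],
    [0.017, -0.004, 0.002],
    [0.016, -0.004, 0.002],
    [0.012, -0.002, 0.002],
    [0, 0, 0],
    [0, 0, 0],
    [0, 0, 0],
  ],
  angular=[
    [-0.4, -0.2, 0.5],
    [-0.4, -0.2, 0.5],
    [-0.4, -0.2, 0.5],
    [-0.4, -0.1, 0.5],
    [0, 0, 0.5],
    [0, 0, 0],
    [0, 0, 0],
    [0, 0, 0],
  ],
  hand=[0.05, 0.05, 0.05, 0.05, 0.05, 0.05, 0.05, 0.05],
)

```text
time: 7.7
tool_pos: [0.4933, 0.0445, 0.115]
tcp_rot: [-2.271, -2.148, 0.026]
wrist_force: [-0.3, -0.4, -3.0]
width: 0.69
```

```bash
python3 -c "
from h import *
plan([.5038,.0465,.08],-3.6,5)
plan([.5038,.0465,.08],-3.6,1)"
```

```text
pos [0.4933 0.0445 0.115 ] rot left deg [-1.29  0.08  0.43] q [0.04 0.05 2.09 0.   1.02 0.09] F [-0.3 -0.4 -3. ] T [-0.03 -0.01 -0.02] w 0.69 t 7.7
[0.0005, 0.0022, 0.0069]
[0.0005, 0.0022, 0.007]
[0.0005, 0.0022, 0.007]
[0.0005, 0.0021, 0.007]
[0.0005, 0.0021, 0.007]
ang/row [-0.26  0.02  0.09]
pos [0.4933 0.0445 0.115 ] rot left deg [-1.29  0.08  0.43] q [0.04 0.05 2.09 0.   1.02 0.09] F [-0.3 -0.4 -3. ] T [-0.03 -0.01 -0.02] w 0.69 t 7.7
[0.0026, 0.0112, 0.0347]
ang/row [-1.29  0.08  0.43]
```

Emit:
arm_command(
  slide=[
    [0.001, 0.005, 0.01],
    [0.001, 0.004, 0.01],
    [0, 0.002, 0.009],
    [0, 0, 0.007],
    [0, 0, 0.003],
    [0, 0, 0],
    [0, 0, 0],
    [0, 0, 0],
  ],
  angular=[
    [-0.5, 0, 0.2],
    [-0.5, 0, 0.2],
    [-0.3, 0, 0],
    [0, 0, 0],
    [0, 0, 0],
    [0, 0, 0],
    [0, 0, 0],
    [0, 0, 0],
  ],
  hand=[0.05, 0.05, 0.05, 0.05, 0.05, 0.05, 0.05, 0.05],
)

```text
time: 8.5
tool_pos: [0.5057, 0.0429, 0.072]
tcp_rot: [2.292, 2.144, -0.0]
wrist_force: [0.2, 0.0, -2.7]
width: 0.689
```

```bash
python3 -c "
from h import *
plan([.5038,.0465,.06],-3.6,1)
c,im=shot('wrist','w6');plan([.5038,.0465,.06],-3.6,1)"
```

```text
pos [0.5057 0.0429 0.072 ] rot left deg [ 0.11  0.12 -0.22] q [ 0.04  0.12  2.11 -0.    0.91  0.11] F [ 0.2  0.  -2.7] T [-0.01  0.   -0.  ] w 0.689 t 8.5
[0.0035, -0.0021, 0.012]
ang/row [ 0.11  0.12 -0.22]
pos [0.5058 0.0429 0.0721] rot left deg [ 0.12  0.12 -0.22] q [ 0.04  0.12  2.11 -0.    0.91  0.11] F [-0.6  1.4 -3.7] T [-0.02 -0.    0.03] w 0.689 t 8.55
[0.0035, -0.0023, 0.0121]
ang/row [ 0.12  0.12 -0.22]
```

View pics/w6.png

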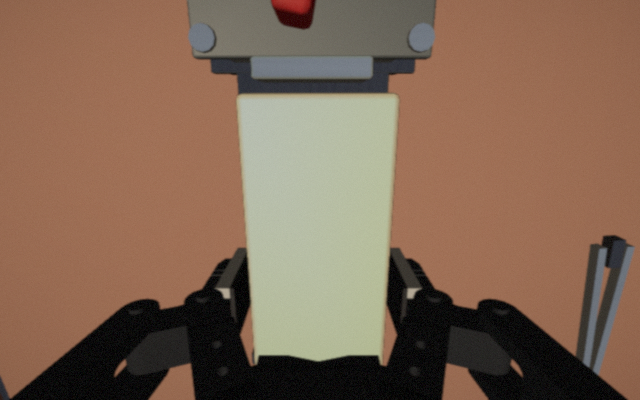

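The brick hangs over the bay, with the jaw face edge at (252–372, 79). I'll use the jaw here as a cross-check.

```bash
python3 -c "
from h import *
c=bot.get_calibration('wrist');s,p,R=pose()
print(p)
J=ray(c,[(251.5,79),(372.5,79)],.046);print(J, ((J-p)@R).round(4), 'origin', J.mean(0)[:2]-.083*np.array([np.cos(np.radians(86.4)),np.sin(np.radians(86.4))]))
C=ray(c,[(190,57.5),(433,57.5)],.044);print(((C-p)@R).round(4))
E=ray(c,[(238,95),(398,95)],.036+p[2]-.0248);print(((E-p)@R).round(4))
plan([.5038,.0465,.052],-3.6,4)
"
```

```text
[0.50579668 0.04287692 0.07211676]
[[0.48072692 0.12651672 0.046     ]
 [0.53617682 0.12286418 0.046     ]] [[ 0.0818 -0.0306  0.0259]
 [ 0.0819  0.0249  0.026 ]] origin [0.50324026 0.04185423]
[[ 0.0912 -0.0586  0.0278]
 [ 0.0913  0.0525  0.028 ]]
[[ 0.074  -0.0286 -0.0114]
 [ 0.074   0.0285 -0.0113]]
pos [0.5058 0.0429 0.0721] rot left deg [ 0.12  0.12 -0.22] q [ 0.04  0.12  2.11 -0.    0.91  0.11] F [-0.6  1.4 -3.7] T [-0.02 -0.    0.03] w 0.689 t 8.55
[0.0009, -0.0006, 0.005]
[0.0009, -0.0006, 0.005]
[0.0009, -0.0006, 0.005]
[0.0009, -0.0006, 0.005]
ang/row [ 0.03  0.03 -0.06]
```

Emit:
arm_command(
  slide=[
    [0.002, -0.0015, 0],
    [0.0015, -0.001, 0],
    [0, 0, 0.004],
    [0, 0, 0.005],
    [0, 0, 0.005],
    [0, 0, 0.004],
    [0, 0, 0],
    [0, 0, 0],
  ],
  angular=[
    [0, 0, -0.2],
    [0, 0, 0],
    [0, 0, 0],
    [0, 0, 0],
    [0, 0, 0],
    [0, 0, 0],
    [0, 0, 0],
    [0, 0, 0],
  ],
  hand=[0.05, 0.05, 0.05, 0.05, 0.05, 0.05, 0.05, 0.05],
)

```text
time: 9.35
tool_pos: [0.5038, 0.0471, 0.0532]
tcp_rot: [2.287, 2.148, 0.002]
wrist_force: [0.8, 0.2, -1.5]
width: 0.686
```

```bash
python3 -c "
from h import *
c,im=shot('wrist','w7');plan([.5033,.0463,.039],-3.6,3)
cv2.imwrite('pics/w7c.png',cv2.resize(im[0:170,160:470],None,fx=2.5,fy=2.5))"
```

```text
pos [0.5037 0.0471 0.0532] rot left deg [0.19 0.11 0.03] q [ 0.05  0.14  2.13 -0.    0.87  0.11] F [-1.   0.2 -3. ] T [ 0.02 -0.02 -0.01] w 0.689 t 9.4
[-0.0003, -0.0001, 0.0047]
[-0.0003, -0.0001, 0.0047]
[-0.0003, -0.0001, 0.0047]
ang/row [0.06 0.04 0.01]
```

View pics/w7c.png

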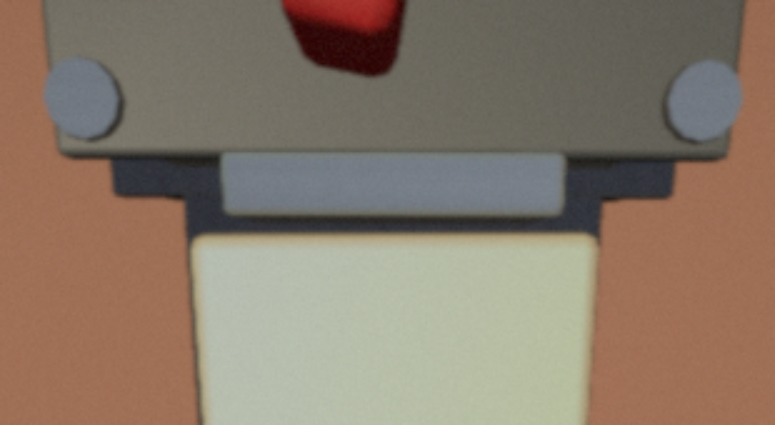

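The brick is centred on the jaw within about 1 px, with a gap ahead of it. I'll lower it the rest of the way.

Emit:
arm_command(
  slide=[
    [0, 0, 0.003],
    [0, 0, 0.003],
    [0, 0, 0.003],
    [0, 0, 0.003],
    [0, 0, 0.0015],
    [0, 0, 0],
    [0, 0, 0],
    [0, 0, 0],
  ],
  angular=[
    [0, 0, 0],
    [0, 0, 0],
    [0, 0, 0],
    [0, 0, 0],
    [0, 0, 0],
    [0, 0, 0],
    [0, 0, 0],
    [0, 0, 0],
  ],
  hand=[0.05, 0.05, 0.05, 0.05, 0.05, 0.05, 0.05, 0.05],
)

```text
time: 10.2
tool_pos: [0.5043, 0.047, 0.0389]
tcp_rot: [2.287, 2.148, 0.002]
wrist_force: [0.1, -0.4, -3.5]
width: 0.69
```

```bash
python3 -c "
from h import *
plan([.5033,.0463,.039],-3.6,3)"
```

```text
pos [0.5043 0.047  0.0389] rot left deg [0.24 0.1  0.02] q [ 0.05  0.16  2.14 -0.    0.84  0.11] F [ 0.1 -0.4 -3.5] T [0.02 0.08 0.01] w 0.69 t 10.2
[-0.0003, -0.0003, -0.0]
[-0.0003, -0.0003, -0.0]
[-0.0003, -0.0003, -0.0]
ang/row [0.08 0.03 0.01]
```

Still unloaded; down 1 mm more, then release.

Emit:
arm_command(
  slide=[
    [0, 0, 0.0005],
    [0, 0, 0.0005],
    [0, 0, 0],
    [0, 0, 0],
    [0, 0, 0],
    [0, 0, 0],
    [0, 0, 0],
    [0, 0, 0],
  ],
  angular=[
    [0, 0, 0],
    [0, 0, 0],
    [0, 0, 0],
    [0, 0, 0],
    [0, 0, 0],
    [0, 0, 0],
    [0, 0, 0],
    [0, 0, 0],
  ],
  hand=[0.05, 0.05, 0.05, 0.05, 0.065, 0.075, 0.08, 0.085],
)

```text
time: 11.0
tool_pos: [0.5064, 0.0471, 0.0398]
tcp_rot: [2.285, 2.146, 0.007]
wrist_force: [-0.6, 0.6, 0.1]
width: 0.997
```

Emit:
arm_command(
  slide=[
    [0, 0, 0],
    [0, 0, 0],
    [0, 0, -0.015],
    [0, 0, -0.03],
    [0, 0, -0.04],
    [0, 0, -0.03],
    [0, 0, -0.01],
    [0, 0, 0],
  ],
  angular=[
    [0, 0, 0],
    [0, 0, 0],
    [0, 0, 0],
    [0, 0, 0],
    [0, 0, 0],
    [0, 0, 0],
    [0, 0, 0],
    [0, 0, 0],
  ],
  hand=[0.085, 0.085, 0.085, 0.085, 0.085, 0.085, 0.085, 0.085],
)

```text
time: 11.8
tool_pos: [0.5038, 0.0473, 0.1672]
tcp_rot: [2.287, 2.148, 0.003]
wrist_force: [0.8, -0.5, -0.2]
width: 0.993
```

```bash
python3 -c "
from h import *
c,im=shot('wrist','w8');plan([.512,.181,.2],167,16)
J=ray(c,[(0,0)],.04)
import json;json.dump({k:np.array(v).tolist() for k,v in c.items()},open('w8.json','w'))
"
```

```text
pos [0.5034 0.0473 0.1663] rot left deg [-1.4000e-01  2.8000e-01 -1.7058e+02] q [ 0.05 -0.    2.04 -0.    1.1   0.11] F [-1.1 -0.2  0.2] T [-0.02 -0.02 -0.01] w 0.991 t 11.85
[0.0084, 0.0, -0.0021]
[0.0082, 0.0016, -0.0021]
[0.0078, 0.0031, -0.0021]
[0.0071, 0.0045, -0.0021]
[0.0061, 0.0057, -0.0021]
[0.005, 0.0067, -0.0021]
[0.0037, 0.0075, -0.0021]
[0.0022, 0.0081, -0.0021]
[0.0007, 0.0084, -0.0021]
[-0.0009, 0.0083, -0.0021]
[-0.0024, 0.008, -0.0021]
[-0.0039, 0.0074, -0.0021]
[-0.0052, 0.0066, -0.0021]
[-0.0063, 0.0055, -0.0021]
[-0.0072, 0.0043, -0.0021]
[-0.0079, 0.0029, -0.0021]
ang/row [-1.000e-02  2.000e-02 -1.066e+01]
```

View pics/w8.png

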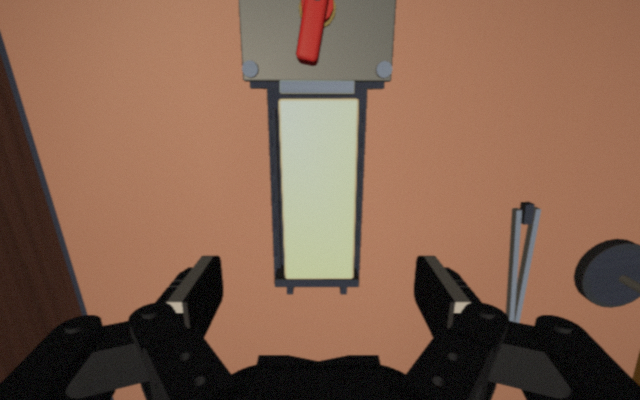

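The brick sits in the bay between the lips, its top face spanning (278–358, 97–280). Numerical check next.

```bash
python3 - <<'E'
from h import *
import json
c={k:np.array(v) for k,v in json.load(open('w8.json')).items()};im=cv2.imread('pics/w8.png')
hsv=cv2.cvtColor(im,cv2.COLOR_BGR2HSV).astype(int)
m=(hsv[...,2]>150)&(hsv[...,1]<75)&(hsv[...,0]<70)&(hsv[...,0]>22)
u=np.array([np.cos(np.radians(86.4)),np.sin(np.radians(86.4))]);v=np.array([-u[1],u[0]])
for s,ce,mm in blobs(m,3000):
    for z in (.050,):
        r=rect(c,mm,z);d=np.array(r[0])/1000-[.5036,.043];print(s,r,'holder xy',d@u,d@v)
cv2.imwrite('pics/w8c.png',cv2.resize(im[0:300,230:400],None,fx=2,fy=2,interpolation=cv2.INTER_CUBIC))
E
```

```text
[  279    99    79   180 13126] ((504.5372314453125, 47.580657958984375), (147.44097900390625, 58.029258728027344), 86.70208740234375) holder xy 0.004630468326224482 -0.0006477601401145582
```

View pics/w8c.png

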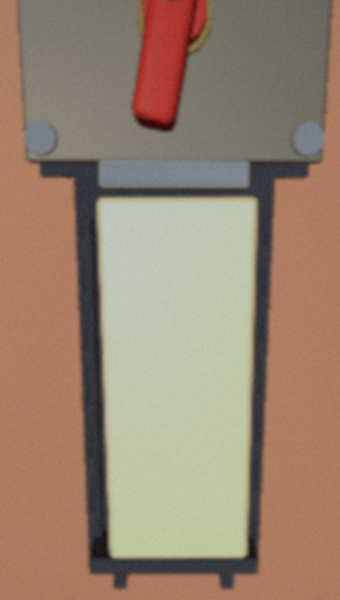

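The brick measures holder x +4.6 mm, y −0.6 mm, 0.3° off axis and flat, which is good. Now the knob. Bar-perpendicular yaw is 167°, which sits at the joint-6 limit. I'll start at about 158° so one grip covers the full turn, since closing nudges the bar clockwise.

Emit:
arm_command(
  slide=[
    [0.033, 0, 0],
    [0.033, 0.004, 0],
    [0.032, 0.009, 0],
    [0.031, 0.014, 0],
    [0, 0, 0],
    [0, 0, 0],
    [0, 0, 0],
    [0, 0, 0],
  ],
  angular=[
    [0, 0, -8.5],
    [0, 0, -8.5],
    [0, 0, -8.5],
    [0, 0, -8.5],
    [0, 0, -8.5],
    [0, 0, -8.5],
    [0, 0, -8.5],
    [0, 0, -8.5],
  ],
  hand=[0.085, 0.085, 0.085, 0.085, 0.085, 0.085, 0.085, 0.085],
)

```text
time: 12.65
tool_pos: [0.4985, 0.1831, 0.146]
tcp_rot: [-0.667, -3.049, 0.023]
wrist_force: [-0.2, -0.3, -0.3]
width: 0.994
```

```bash
python3 -c "
from h import *
plan([.512,.181,.16],158,11)"
```

```text
pos [0.4985 0.1831 0.146 ] rot left deg [-3.000e-02 -1.620e+00 -9.267e+01] q [ 0.31  0.09  1.99 -0.    1.09 -0.83] F [-0.2 -0.3 -0.3] T [-0.02  0.04 -0.02] w 0.994 t 12.65
[-0.0012, 0.0003, -0.0013]
[-0.0012, 0.0001, -0.0013]
[-0.0012, -0.0, -0.0013]
[-0.0012, -0.0002, -0.0013]
[-0.0012, -0.0004, -0.0013]
[-0.0011, -0.0006, -0.0013]
[-0.001, -0.0007, -0.0013]
[-0.0009, -0.0009, -0.0013]
[-0.0008, -0.001, -0.0013]
[-0.0006, -0.0011, -0.0013]
[-0.0005, -0.0012, -0.0013]
ang/row [-0.   -0.15 -8.42]
```

Emit:
arm_command(
  slide=[
    [-0.002, 0, -0.004],
    [-0.002, 0, -0.004],
    [-0.002, 0, -0.004],
    [-0.001, 0, -0.002],
    [-0.001, 0, -0.002],
    [-0.001, 0, -0.002],
    [-0.001, 0, -0.002],
    [-0.001, 0, -0.002],
  ],
  angular=[
    [0, -0.2, -8.5],
    [0, -0.2, -8.5],
    [0, -0.2, -8.5],
    [0, -0.2, -8.5],
    [0, -0.2, -8.5],
    [0, -0.2, -8.5],
    [0, -0.2, -8.5],
    [0, -0.2, -8.5],
  ],
  hand=[0.085, 0.085, 0.085, 0.085, 0.085, 0.085, 0.085, 0.085],
)

```text
time: 13.45
tool_pos: [0.4964, 0.1793, 0.1445]
tcp_rot: [1.164, -2.879, 0.005]
wrist_force: [-0.4, -0.2, 0.6]
width: 0.997
```

```bash
python3 -c "
from h import *
plan([.512,.181,.14],158,3)"
```

```text
pos [0.4964 0.1793 0.1445] rot left deg [  1.    -1.8  -23.96] q [ 0.3   0.09  1.99 -0.01  1.1  -2.03] F [-0.4 -0.2  0.6] T [-0.02  0.03 -0.04] w 0.997 t 13.45
[-0.0042, -0.0032, 0.0013]
[-0.0037, -0.0038, 0.0014]
[-0.0031, -0.0042, 0.0014]
ang/row [ 0.33 -0.6  -7.99]
```

Emit:
arm_command(
  slide=[
    [-0.004, -0.003, 0],
    [-0.004, -0.004, 0],
    [-0.003, -0.004, 0],
    [0, 0, 0],
    [0, 0, 0],
    [0, 0, 0],
    [0, 0, 0],
    [0, 0, 0],
  ],
  angular=[
    [0.3, -0.6, -8],
    [0.3, -0.6, -8],
    [0.3, -0.6, -7],
    [0, 0, 0],
    [0, 0, 0],
    [0, 0, 0],
    [0, 0, 0],
    [0, 0, 0],
  ],
  hand=[0.085, 0.085, 0.085, 0.085, 0.085, 0.085, 0.085, 0.085],
)

```text
time: 14.25
tool_pos: [0.503, 0.1787, 0.1288]
tcp_rot: [1.736, -2.59, -0.014]
wrist_force: [0.5, 0.7, -0.2]
width: 0.998
```

```bash
python3 -c "
from h import *
plan([.512,.181,.10],158,3);c,im=shot('wrist','w9')"
```

```text
pos [0.503  0.1787 0.1288] rot left deg [ 1.17 -0.83 -0.34] q [ 0.29  0.11  2.    0.    1.06 -2.46] F [ 0.5  0.7 -0.2] T [0.01 0.   0.01] w 0.998 t 14.25
[-0.002, -0.0027, 0.0095]
[-0.0019, -0.0026, 0.0096]
[-0.0019, -0.0026, 0.0096]
ang/row [ 0.39 -0.28 -0.11]
```

View pics/w9.png

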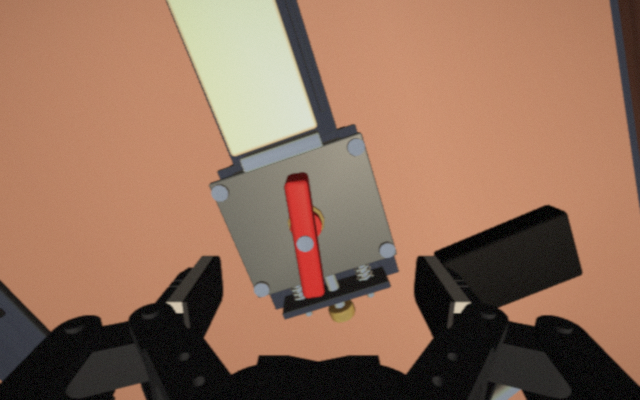

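The knob axis pin is at (305,243), with the bar from (299,178) to (313,292), about 6° off square to the jaws.

```bash
python3 -c "
from h import *
c=bot.get_calibration('wrist');s,p,R=pose()
K=ray(c,[(305,243),(297,186),(313,294)],.085);print(K,((K-p)@R).round(4))
e=(K[2]-K[1]);print(np.degrees(np.arctan2(e[1],e[0])))
"
```

```text
[[0.51136689 0.18052493 0.085     ]
 [0.50209749 0.14708881 0.085     ]
 [0.52002666 0.21369    0.085     ]] [[-0.0055 -0.0079  0.0437]
 [ 0.029  -0.0121  0.0441]
 [-0.0395 -0.0034  0.0433]]
74.9330523120839
```

Emit:
arm_command(
  slide=[
    [-0.002, -0.003, 0.005],
    [-0.002, -0.003, 0.007],
    [-0.0015, -0.002, 0.008],
    [0, 0, 0.008],
    [0, 0, 0.006],
    [0, 0, 0],
    [0, 0, 0],
    [0, 0, 0],
  ],
  angular=[
    [0.4, -0.3, 0],
    [0.4, -0.3, 0],
    [0.4, -0.2, 0],
    [0, 0, 0],
    [0, 0, 0],
    [0, 0, 0],
    [0, 0, 0],
    [0, 0, 0],
  ],
  hand=[0.085, 0.085, 0.085, 0.085, 0.085, 0.085, 0.085, 0.085],
)

```text
time: 15.1
tool_pos: [0.5128, 0.1808, 0.0912]
tcp_rot: [-1.747, 2.609, -0.002]
wrist_force: [-0.4, -0.5, -0.7]
width: 0.995
```

```bash
python3 -c "
from h import *
plan([.5117,.1807,.064],158,4)"
```

```text
pos [0.5128 0.1808 0.0912] rot left deg [-0.12  0.02 -0.38] q [ 0.29  0.16  2.03 -0.    0.96 -2.46] F [-0.4 -0.5 -0.7] T [ 0.   -0.   -0.04] w 0.995 t 15.1
[0.0001, 0.0003, 0.0068]
[0.0001, 0.0002, 0.0068]
[0.0001, 0.0002, 0.0068]
[0.0001, 0.0002, 0.0068]
ang/row [-0.03  0.01 -0.09]
```

Emit:
arm_command(
  slide=[
    [0, 0.0005, 0.007],
    [0, 0.0005, 0.007],
    [0, 0, 0.007],
    [0, 0, 0.005],
    [0, 0, 0],
    [0, 0, 0],
    [0, 0, 0],
    [0, 0, 0],
  ],
  angular=[
    [0, 0, 0],
    [0, 0, 0],
    [0, 0, 0],
    [0, 0, 0],
    [0, 0, 0],
    [0, 0, 0],
    [0, 0, 0],
    [0, 0, 0],
  ],
  hand=[0.085, 0.085, 0.085, 0.085, 0.085, 0.07, 0.055, 0.04],
  squeeze=60,
)

```text
time: 15.9
tool_pos: [0.5123, 0.1814, 0.0634]
tcp_rot: [-1.747, 2.608, -0.003]
wrist_force: [-0.8, 0.0, -0.1]
width: 0.512
```

```bash
python3 -c "
from h import *
plan([.5117,.1807,.064],158,4)"
```

```text
pos [0.5123 0.1814 0.0634] rot left deg [-0.16  0.06 -0.38] q [ 0.3   0.19  2.05 -0.    0.9  -2.46] F [-0.8  0.  -0.1] T [ 0.02 -0.03  0.05] w 0.512 t 15.9
[0.0002, 0.0001, -0.0001]
[0.0002, 0.0001, -0.0001]
[0.0002, 0.0001, -0.0001]
[0.0002, 0.0001, -0.0001]
ang/row [-0.04  0.01 -0.09]
```

Emit:
arm_command(
  slide=[
    [0, 0, 0],
    [0, 0, 0],
    [0, 0, 0],
    [0, 0, 0],
    [0, 0, 0],
    [0, 0, 0],
    [0, 0, 0],
    [0, 0, 0],
  ],
  angular=[
    [0, 0, 0],
    [0, 0, 0],
    [0, 0, 0],
    [0, 0, 0],
    [0, 0, 0],
    [0, 0, 0],
    [0, 0, 0],
    [0, 0, 0],
  ],
  hand=[0.03, 0.02, 0.015, 0.01, 0.008, 0.008, 0.008, 0.008],
  squeeze=60,
)

```text
time: 16.7
tool_pos: [0.5118, 0.1814, 0.0653]
tcp_rot: [-1.749, 2.608, -0.002]
wrist_force: [-1.6, 0.0, 1.1]
width: 0.154
```

```bash
python3 -c "
from h import *
plan([.5117,.1807,.064],158,4);shot('wrist','w10')"
```

```text
pos [0.5118 0.1814 0.0653] rot left deg [-0.11  0.02 -0.31] q [ 0.3   0.19  2.04 -0.    0.91 -2.46] F [-1.6  0.   1.1] T [0.08 0.24 0.06] w 0.154 t 16.7
[0.0002, -0.0, 0.0003]
[0.0002, -0.0, 0.0003]
[0.0002, -0.0, 0.0003]
[0.0002, -0.0, 0.0003]
ang/row [-0.03  0.01 -0.08]
```

View pics/w10.png

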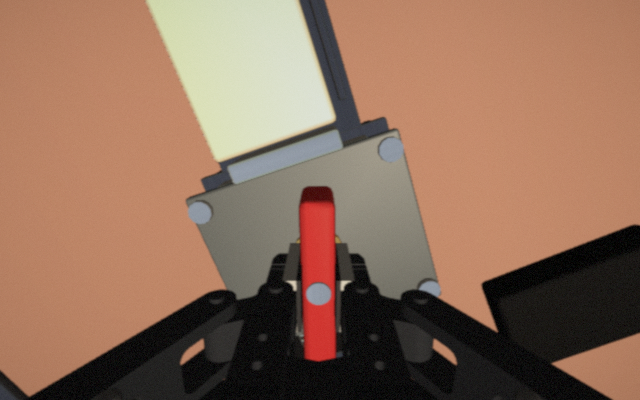

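Gripped: opening 13 mm and the bar aligned between the pads. I'll turn clockwise (+tool z) a little first to see how it drifts.

Emit:
arm_command(
  slide=[
    [0, 0, 0],
    [0, 0, 0],
    [0, 0, 0],
    [0, 0, 0],
    [0, 0, 0],
    [0, 0, 0],
    [0, 0, 0],
    [0, 0, 0],
  ],
  angular=[
    [0, 0, 5],
    [0, 0, 8],
    [0, 0, 8],
    [0, 0, 8],
    [0, 0, 0],
    [0, 0, 0],
    [0, 0, 0],
    [0, 0, 0],
  ],
  hand=[0.008, 0.008, 0.008, 0.008, 0.008, 0.008, 0.008, 0.008],
)

```text
time: 17.55
tool_pos: [0.5119, 0.1816, 0.0653]
tcp_rot: [-1.023, 2.969, -0.001]
wrist_force: [0.2, 0.3, 0.3]
width: 0.152
```

```bash
python3 -c "
from h import *
plan([.5117,.1807,.065],100,4)"
```

```text
pos [0.5119 0.1816 0.0653] rot left deg [-0.04  0.09 28.02] q [ 0.3   0.19  2.04 -0.    0.91 -1.94] F [0.2 0.3 0.3] T [ 0.03  0.06 -0.43] w 0.152 t 17.55
[0.0002, -0.0002, 0.0001]
[0.0002, -0.0002, 0.0001]
[0.0001, -0.0002, 0.0001]
[0.0001, -0.0002, 0.0001]
ang/row [-0.01  0.02  7.01]
```

Emit:
arm_command(
  slide=[
    [0, 0, 0],
    [0, 0, 0],
    [0, 0, 0],
    [0, 0, 0],
    [0, 0, 0],
    [0, 0, 0],
    [0, 0, 0],
    [0, 0, 0],
  ],
  angular=[
    [0, 0, 8],
    [0, 0, 8],
    [0, 0, 8],
    [0, 0, 8],
    [0, 0, 8],
    [0, 0, 5],
    [0, 0, 0],
    [0, 0, 0],
  ],
  hand=[0.008, 0.008, 0.008, 0.008, 0.008, 0.008, 0.008, 0.008],
)

```text
time: 18.35
tool_pos: [0.5119, 0.1818, 0.0653]
tcp_rot: [0.204, 3.132, -0.003]
wrist_force: [-0.6, -0.4, -0.4]
width: 0.15
```

```bash
python3 -c "
from h import *
plan([.5117,.1807,.065],80,1)"
```

```text
pos [0.5119 0.1818 0.0653] rot left deg [-0.1   0.17  2.54] q [ 0.3   0.19  2.04 -0.    0.91 -1.14] F [-0.6 -0.4 -0.4] T [ 0.06  0.17 -0.51] w 0.15 t 18.35
[0.0, -0.0012, 0.0004]
ang/row [-0.1   0.17  2.54]
```

About 84° turned so far. From here I'll use smaller steps and watch the moment.

Emit:
arm_command(
  slide=[
    [0, 0, 0],
    [0, 0, 0],
    [0, 0, 0],
    [0, 0, 0],
    [0, 0, 0],
    [0, 0, 0],
    [0, 0, 0],
    [0, 0, 0],
  ],
  angular=[
    [0, 0, 5],
    [0, 0, 5],
    [0, 0, 5],
    [0, 0, 5],
    [0, 0, 0],
    [0, 0, 0],
    [0, 0, 0],
    [0, 0, 0],
  ],
  hand=[0.008, 0.008, 0.008, 0.008, 0.008, 0.008, 0.008, 0.008],
)

```text
time: 19.15
tool_pos: [0.5118, 0.1819, 0.0653]
tcp_rot: [0.727, 3.053, -0.003]
wrist_force: [1.2, 0.2, -0.4]
width: 0.154
```

```bash
python3 -c "
from h import *
plan([.5117,.1807,.065],60,1)"
```

```text
pos [0.5118 0.1819 0.0653] rot left deg [-0.06  0.2   3.2 ] q [ 0.3   0.19  2.04 -0.    0.91 -0.8 ] F [ 1.2  0.2 -0.4] T [ 0.07  0.06 -0.36] w 0.154 t 19.15
[-0.0005, -0.0011, 0.0003]
ang/row [-0.06  0.2   3.2 ]
```

Emit:
arm_command(
  slide=[
    [0, 0, 0],
    [0, 0, 0],
    [0, 0, 0],
    [0, 0, 0],
    [0, 0, 0],
    [0, 0, 0],
    [0, 0, 0],
    [0, 0, 0],
  ],
  angular=[
    [0, 0, 4],
    [0, 0, 4],
    [0, 0, 3],
    [0, 0, 0],
    [0, 0, 0],
    [0, 0, 0],
    [0, 0, 0],
    [0, 0, 0],
  ],
  hand=[0.008, 0.008, 0.008, 0.008, 0.008, 0.008, 0.008, 0.008],
)

```text
time: 19.95
tool_pos: [0.5118, 0.182, 0.0653]
tcp_rot: [1.007, 2.972, -0.003]
wrist_force: [0.2, 0.1, -0.2]
width: 0.151
```

```bash
python3 -c "
from h import *
plan([.5117,.1807,.065],50,1);shot('wrist','w11')"
```

```text
pos [0.5118 0.182  0.0653] rot left deg [-0.04  0.23  2.55] q [ 0.3   0.19  2.04 -0.    0.91 -0.62] F [ 0.2  0.1 -0.2] T [ 0.04  0.16 -0.28] w 0.151 t 19.95
[-0.0007, -0.0011, 0.0003]
ang/row [-0.04  0.23  2.55]
```

View pics/w11.png

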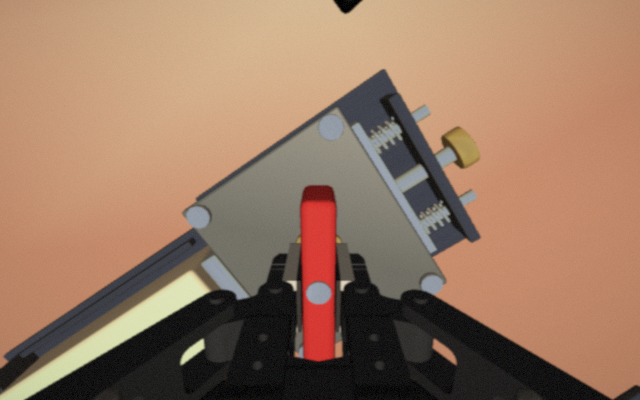

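The view shows the springs and brass stud (460,147) still held back. About 113° turned, with drag around 0.3.

Emit:
arm_command(
  slide=[
    [0, 0, 0],
    [0, 0, 0],
    [0, 0, 0],
    [0, 0, 0],
    [0, 0, 0],
    [0, 0, 0],
    [0, 0, 0],
    [0, 0, 0],
  ],
  angular=[
    [0, 0, 4],
    [0, 0, 4],
    [0, 0, 4],
    [0, 0, 0],
    [0, 0, 0],
    [0, 0, 0],
    [0, 0, 0],
    [0, 0, 0],
  ],
  hand=[0.008, 0.008, 0.008, 0.008, 0.008, 0.008, 0.008, 0.008],
)

```text
time: 20.8
tool_pos: [0.5118, 0.182, 0.0653]
tcp_rot: [1.311, 2.85, -0.003]
wrist_force: [1.6, 0.0, 0.5]
width: 0.155
```

```bash
python3 -c "
from h import *
plan([.5117,.1807,.065],40,1)"
```

```text
pos [0.5118 0.182  0.0653] rot left deg [0.   0.26 0.59] q [ 0.3   0.19  2.04 -0.01  0.91 -0.41] F [1.6 0.  0.5] T [ 0.11  0.13 -0.38] w 0.155 t 20.8
[-0.0009, -0.001, 0.0003]
ang/row [0.   0.26 0.59]
```

Emit:
arm_command(
  slide=[
    [0, 0, 0],
    [0, 0, 0],
    [0, 0, 0],
    [0, 0, 0],
    [0, 0, 0],
    [0, 0, 0],
    [0, 0, 0],
    [0, 0, 0],
  ],
  angular=[
    [0, 0, 4],
    [0, 0, 4],
    [0, 0, 4],
    [0, 0, 0],
    [0, 0, 0],
    [0, 0, 0],
    [0, 0, 0],
    [0, 0, 0],
  ],
  hand=[0.008, 0.008, 0.008, 0.008, 0.008, 0.008, 0.008, 0.008],
)

```text
time: 21.6
tool_pos: [0.5119, 0.182, 0.0653]
tcp_rot: [1.599, 2.699, -0.003]
wrist_force: [1.0, -0.6, -0.6]
width: 0.152
```

```bash
python3 -c "
from h import *
plan([.5117,.1807,.065],30,1);shot('wrist','w12')"
```

```text
pos [0.5119 0.182  0.0653] rot left deg [ 0.05  0.28 -1.29] q [ 0.3   0.19  2.04 -0.01  0.91 -0.2 ] F [ 1.  -0.6 -0.6] T [ 0.12  0.16 -0.47] w 0.152 t 21.6
[-0.0011, -0.0008, 0.0003]
ang/row [ 0.05  0.28 -1.29]
```

View pics/w12.png

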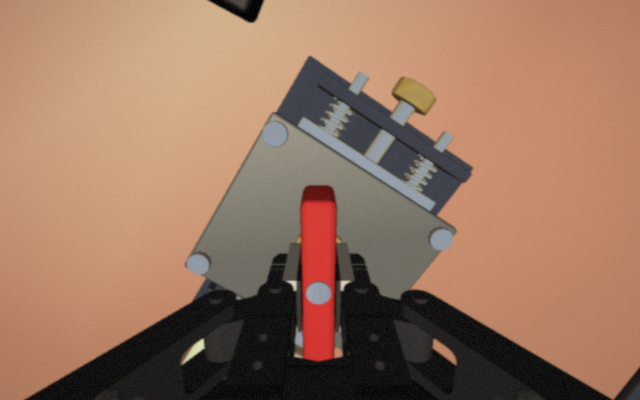

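Psi is 31° (about 135° turned) and the jaw is still held, with the stud still out at (414,95). I'll keep turning.

Emit:
arm_command(
  slide=[
    [0, 0, 0],
    [0, 0, 0],
    [0, 0, 0],
    [0, 0, 0],
    [0, 0, 0],
    [0, 0, 0],
    [0, 0, 0],
    [0, 0, 0],
  ],
  angular=[
    [0, 0, 4],
    [0, 0, 4],
    [0, 0, 4],
    [0, 0, 0],
    [0, 0, 0],
    [0, 0, 0],
    [0, 0, 0],
    [0, 0, 0],
  ],
  hand=[0.008, 0.008, 0.008, 0.008, 0.008, 0.008, 0.008, 0.008],
)

```text
time: 22.45
tool_pos: [0.5121, 0.1823, 0.0653]
tcp_rot: [1.875, 2.515, -0.001]
wrist_force: [1.7, -0.7, -1.0]
width: 0.151
```

```bash
python3 -c "
from h import *
plan([.5117,.1807,.065],20,1)"
```

```text
pos [0.5121 0.1823 0.0653] rot left deg [ 0.13  0.24 -3.4 ] q [ 0.3   0.19  2.04 -0.01  0.91  0.01] F [ 1.7 -0.7 -1. ] T [ 0.18  0.14 -0.86] w 0.151 t 22.45
[-0.0014, -0.0008, 0.0003]
ang/row [ 0.13  0.24 -3.4 ]
```

Emit:
arm_command(
  slide=[
    [0, 0, 0],
    [0, 0, 0],
    [0, 0, 0],
    [0, 0, 0],
    [0, 0, 0],
    [0, 0, 0],
    [0, 0, 0],
    [0, 0, 0],
  ],
  angular=[
    [0, 0, 4],
    [0, 0, 4],
    [0, 0, 4],
    [0, 0, 0],
    [0, 0, 0],
    [0, 0, 0],
    [0, 0, 0],
    [0, 0, 0],
  ],
  hand=[0.008, 0.008, 0.008, 0.008, 0.008, 0.008, 0.008, 0.008],
)

```text
time: 23.25
tool_pos: [0.5119, 0.1822, 0.0653]
tcp_rot: [2.114, 2.314, -0.002]
wrist_force: [1.3, -0.4, -1.4]
width: 0.149
```

```bash
python3 -c "
from h import *
plan([.5117,.1807,.065],10,1);shot('wrist','w13')"
```

```text
pos [0.5119 0.1822 0.0653] rot left deg [ 0.19  0.35 -4.83] q [ 0.3   0.19  2.04 -0.01  0.91  0.22] F [ 1.3 -0.4 -1.4] T [ 0.38  0.16 -0.02] w 0.149 t 23.25
[-0.0015, -0.0003, 0.0003]
ang/row [ 0.19  0.35 -4.83]
```

View pics/w13.png

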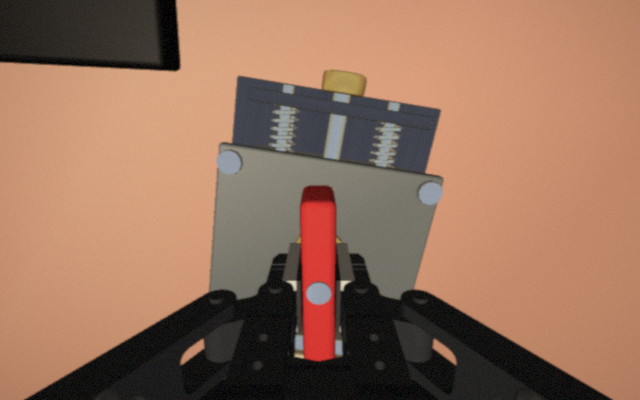

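The moment fell to zero, and the picture shows the springs extended and the brass stud (343,82) pulled in against its plate, so the jaw has dropped. Now I'll release and rise.

Emit:
arm_command(
  slide=[
    [0, 0, 0],
    [0, 0, 0],
    [0, 0, 0],
    [0, 0, 0],
    [0, 0, 0],
    [0, 0, -0.01],
    [0, 0, -0.02],
    [0, 0, -0.03],
  ],
  angular=[
    [0, 0, 0],
    [0, 0, 0],
    [0, 0, 0],
    [0, 0, 0],
    [0, 0, 0],
    [0, 0, 0],
    [0, 0, 0],
    [0, 0, 0],
  ],
  hand=[0.03, 0.05, 0.06, 0.06, 0.06, 0.06, 0.06, 0.06],
)

```text
time: 24.1
tool_pos: [0.507, 0.181, 0.123]
tcp_rot: [2.115, 2.32, -0.019]
wrist_force: [1.0, 0.3, 0.3]
width: 0.704
```

Emit:
arm_command(
  slide=[
    [0, 0, -0.04],
    [0, 0, -0.04],
    [0, 0, -0.04],
    [-0.02, 0, -0.03],
    [-0.02, 0, 0],
    [-0.02, 0, 0],
    [0, 0, 0],
    [0, 0, 0],
  ],
  angular=[
    [0, 0, 0],
    [0, 0, 0],
    [0, 0, 4],
    [0, 0, 4],
    [0, 0, 4],
    [0, 0, 4],
    [0, 0, 0],
    [0, 0, 0],
  ],
  hand=[0.06, 0.06, 0.07, 0.07, 0.08, 0.08, 0.08, 0.08],
)

```text
time: 24.9
tool_pos: [0.5072, 0.1223, 0.2935]
tcp_rot: [2.418, 1.987, 0.006]
wrist_force: [-0.0, 0.2, -0.0]
width: 0.934
```

```bash
python3 - <<'E'
from h import *
plan([.5,.12,.25],-3.6,1)
shot('wrist','w14');c,im=shot('wrist','w14b')
hsv=cv2.cvtColor(im,cv2.COLOR_BGR2HSV).astype(int)
m=(hsv[...,2]>150)&(hsv[...,1]<75)&(hsv[...,0]<70)&(hsv[...,0]>22)
u=np.array([np.cos(np.radians(86.4)),np.sin(np.radians(86.4))]);v=np.array([-u[1],u[0]])
for s,ce,mm in blobs(m,3000):
        r=rect(c,mm,.05);d=np.array(r[0])/1000-[.5036,.043];print(s,r,'holder xy',d@u,d@v)
ct,_=shot('top','top1')
E
```

```text
pos [0.5072 0.1223 0.2935] rot left deg [ 0.62  0.29 -7.58] q [ 0.19 -0.06  1.86 -0.01  1.33  0.39] F [-0.   0.2 -0. ] T [0.01 0.02 0.05] w 0.934 t 24.9
[-0.0034, -0.0071, 0.0434]
ang/row [ 0.62  0.29 -7.58]
[ 294  167   61  117 5338] ((503.82379150390625, 43.977535247802734), (148.39321899414062, 58.838497161865234), 86.37486267089844) holder xy 0.0009896582900844012 -0.0001619699564257654
```

View pics/w14b.png

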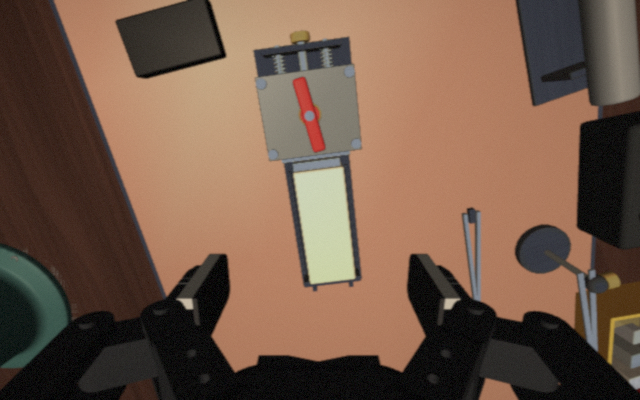

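View pics/top1.png

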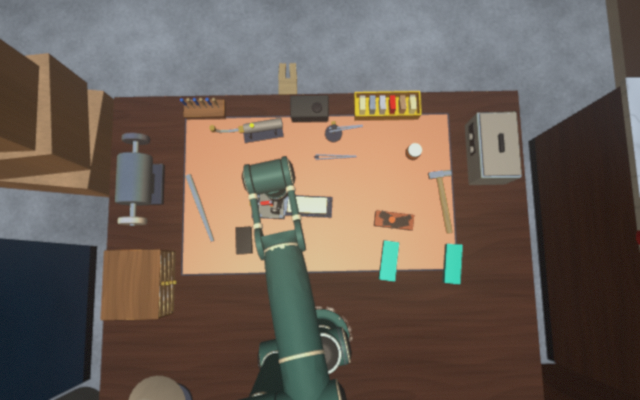

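The brick's measured position went from x +4.6 mm to about +1.0 mm, and nothing else moved in the top view. One closer look at both ends of the brick.

```bash
python3 -c "
import cv2
im=cv2.imread('pics/w14b.png');cv2.imwrite('pics/w14c.png',cv2.resize(im[140:300,265:380],None,fx=3.7,fy=3.7,interpolation=cv2.INTER_CUBIC))
from h import *
c=bot.get_calibration('wrist');u=np.array([np.cos(np.radians(86.4)),np.sin(np.radians(86.4))])
J=ray(c,[(294,171),(342,167)],.046)
print((J[:,:2]-[.5036,.043])@u)"
```

```text
[0.07662084 0.07390885]
```

View pics/w14c.png

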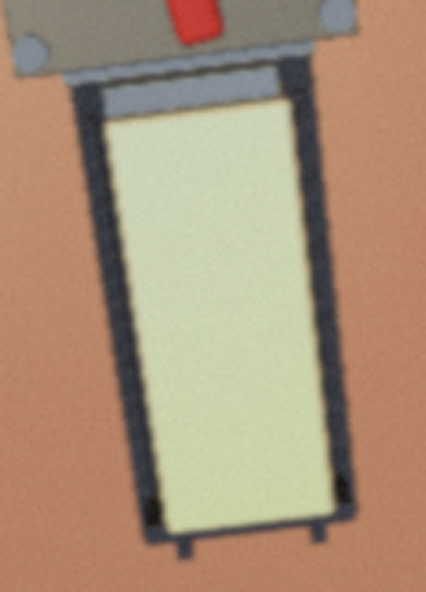

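The jaw is tight on the brick with no gap (its face at x of about 75 mm, so roughly 8 mm dropped), and the other end is against the stop. Handing in.

```bash
python3 -c "
from workcell import bot
print(bot.finish_job())"
```

```text
the job is handed in; nothing more can be done
None
```

The pale brick is clamped in the holder and the job is handed in; the interface reports no verdict.

I set the brick in the bay with the jaw still held back, then turned the red knob clockwise about 140 to 160° in one grip. The cam let go there: the drag went to zero and the jaw dropped.

**Before the turn:** the brick measured 4.6 mm from its final place towards the jaw and 0.6 mm sideways. It was flat and 0.3° off the holder's axis.

**After the turn:**
- The brick is at about x +1.0 mm and y −0.2 mm, aligned within 0.1° of the holder's axis. It sits between the lips and against the end stop, with no visible gap at the jaw.
- The jaw face is at about 75 mm, so it dropped roughly 8 mm. The two points I measured on it gave 76.6 and 73.9 mm, which is pixel-picking error.
- In the top view the burnt brick and the tools look unmoved, compared by eye. The arm partly hides the holder in that view.
- The gripper is open and well clear at 0.29 m. The clock read about 25 s of the 72 s allowed.

No check failed. The first top-camera fix on the brick was about 5 mm off the wrist camera's, so I used the wrist value.

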